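# Seat a keyed spindle in a spring-loaded drive hub

## Task

Swing the dust guard about a quarter turn clear of the drive hub. Then take the keyed spindle from its stand and push it into the hub, turning it until its key slips into the keyway, and press it fully home so that its flange sits flush on the hub. The hub's ejector spring lifts it if you let go, so finish while still gripping the spindle by its head and holding it down; leave the other things as they are.

Things in the scene. Friction and masses are not known exactly. Their poses are not given: they have to be found in the camera images.
- guard (a joint): swing angle (rad) of the dust guard, a flat aluminium arm with a round 66 mm disc, turning level about a vertical pivot post; 0 = disc centred over the hub; it grows as the guard swings clear, clockwise seen from above, to a stop at 1.7. About 1 N at the knob turns it; it stays where it is left
- guard_knob (a point): centre, half-way up, of the guard's upright black round knob, 18 mm in diameter and 36 mm tall, over the middle of the disc (world z 0.104; knob from z 0.086 to 0.122, disc underside at z 0.072). It travels on a level circle of 100 mm radius about guard_hinge
- guard_hinge (a point): point on the guard's vertical pivot axis, at the knob's centre height. The post stands on the fixture plate, 100 mm from the hub's axis; nothing of it is higher than z 0.095
- hub_mouth (a point): centre of the hub's mouth, on its top face (world z 0.061), z up. The hub is a fixed upright aluminium cylinder, 64 mm in diameter, with a steel bushing: a round bore of 22 mm with one keyway slot, 9 mm wide, reaching 17.5 mm from the axis along this point's +x
- spindle_head (a point): centre, half-way up, of the loose spindle's grip head: an upright steel block, 36 mm along x, 26 mm along y (grip across these flat faces), 46 mm tall. z up, +x towards the key; the dark rib on its top and the small lug on the flange point that way too. At first at z 0.076. Fully home it is 28 mm above hub_mouth; with the key resting on the hub's top face, 54 mm
- stand: fixed black round socket, 58 mm in diameter and 48 mm tall on a 74 mm square foot; origin at the centre of its underside; its 31 mm bore is open at the top, so the spindle lifts straight out (at least 45 mm)
- post_75: bystander: steel optical post, 13 mm in diameter, 75 mm tall, standing near the stand; origin at its foot. Leave it alone
- screw_m6_a: bystander: small steel screw, 21 mm tall, standing on its head between stand and hub. Leave it alone
- hex_key_5: bystander: steel hex key, 33 x 85 x 5 mm, lying beside the fixture. Leave it alone
- ejector_top (a point): top of the black sprung ejector disc in the hub's bore, 32 mm below the mouth: the shaft's tip meets it 8 mm before home, at 4 N, rising to 8 N at home
- spindle_tip (a point): lower end of the spindle's steel shaft, 68 mm below spindle_head. Shaft 20 mm in diameter, 40 mm long, lowest 7 mm tapered to 12 mm; the key, 6 mm wide, stands out to 15 mm from the axis and starts 14 mm above the tip; on top a flange 44 mm wide, 5 mm thick, then the head. 0.2 kg; it stands upright in its stand, hanging by the flange
Things that resemble listed ones, but are neither listed nor needed, are in the scene too. Leave any green look-alike of the part that bears spindle_head alone.

How it is judged:
By the outcome, as a careful person would: the job done as asked, in the order asked, and still so for the second after the job is handed in, while the arm keeps its last pose, push and grip.
It also fails if it takes over 59 s, if anything falls off the work surface, if the arm or the gripper's body presses on something with over 40 N, if the wrist force passes 120 N, or if a joint passes its speed limit or range.

## Robot

A 6-joint arm with a two-finger parallel gripper is mounted at the origin on a cart in front of the work surface, level with it; the furniture and walls round the work are solid. World frame = base frame: x ahead of the robot, y to its left, z up, the work surface at z = 0. Lengths are in m, angles in rad, forces in N, time in s.
With the tool pointing down it reaches from about 0.3 to 0.875 m from the base axis. Payload 4.2 kg.
Tool frame: the origin (TCP) lies at the very end of the fingers, on their centre line; the grasp point (between the pads) lies 19 mm behind it; z points along the fingers, y is the line along which they close (so a half turn about z gives the same grasp; the last joint's range is limited). The gripper opens to 85 mm and grips with 20 to 120 N. Pads are 22 mm wide; open, the fingers measure 114 mm over their backs; the gripper's body (76 mm by 85 mm) begins 54 mm behind the grasp point. The pads swing forward as they close: fully open they stand 13 mm farther back than shut.
Start: joints at [-1.155, 0.32, 1.565, -0, 1.257, -0.02], TCP at [0.243, -0.521, 0.231] pointing down, gripper open.
Joint ranges: [-3.11, 3.11], [-0.84, 2.01], [0.21, 2.61], [-1.34, 4.49], [0.05, 2.63], [-2.56, 2.56]. Speed limits (rad/s): [2.57, 2.57, 3.14, 3.14, 3.14, 3.14].

## Interface

Orientations are given as a unit quaternion [x, y, z, w].
In Python, from cell import manip, imaging gives the robot as it stands. The module is installed in compiled form; this text tells all that it offers.
- The arm moves only by the tool arm_command, never from a script. Its argument "moves" is text: rows parted by semicolons, each of 4 numbers parted by spaces: the shift along the tool's x, y, z in mm, then the turn about the tool's z in degrees. A call has 1 to 10 rows; each row shifts and turns the commanded pose from where the row before left it, along the tool's axes as they then stand; what a row does not reach is not made up. A row lasts 1/12 s, in which the tool goes at most 41.7 mm and 7.16 degrees, less where a joint would pass 70% of its speed; a pose out of reach is approached as far as the arm can. A call is refused whole if a number of a shift passes 41.7 or a number of a turn 7.16, either way. A call with a gripper value outside its range is refused whole. "claw" is the opening, from 0 (shut) to 1 (fully open), set as the call begins (left out, the last holds). The fingers move at their own pace and stop on an object; the grip force is fixed at half the most. Time passes only in rows, so rows that do not move let the fingers close. It gives the time, the measured TCP pose, the force, the opening and the grip force at its end, in the units of the state.
- manip.get_state(): the state, without advancing time (a new reading comes with each control period).
- imaging.camera(name): name is "scene" or "top" or "wrist"; returns a dict with "pixels" (384x512x3 uint8, red, green, blue), "mtx" (3x3 intrinsics, pixels), "R" (3x3) and "t" (3): a world point X has camera coordinates R X + t; the wrist camera has in their place "mount" (4x4, takes a point from camera to tool coordinates, whose origin is the TCP and whose axes are the flange's). Camera axes: x right, y down, z forward; pixel columns grow to the right and rows downward; lengths in m; the calibration is good to about 2 mm. A picture is of the moment at which its call begins: read the wrist's pose just before it. There is no depth.
- manip.sign_off(): hands the job in; it is judged then, once.
The state is a dict: "clock": time; "joints": joint angles; "qvel": joint speeds; "effort": joint torques, N m; "eef_pos": TCP position; "eef_rot": TCP orientation; "force": force on the tool from outside, world axes, zero at the start; "wrist_torque": the same for the moment, N m; "gripper_width": finger opening in m; "grip_force": force on a finger pad.
Only numpy, scipy, OpenCV 4.12 (cv2) and the standard library are available. Lean on these libraries where they do the work, as an engineer would, in place of code of your own. Each camera call takes 0.05 s, during which the arm holds its last target. There are 200 camera calls.

## Working session

There is one attempt and no reset: what is moved stays moved. The work goes in short steps, Python scripts to look and compute and a tool call to move; the robot and the scene stay as the last step left them, time stands still between calls to the robot, and variables do not carry over. Pictures are saved under pics/ and viewed, at most 10 in all, crops included, and the job is handed in when it is done.

Besides the shell and the picture viewer there is one more tool, called after "Emit:" as name(argument=value, ...) on one line, values as JSON. arm_command: Moves the arm, as the interface text tells. Its arguments: {"type":"object","properties":{"moves":{"type":"string"},"claw":{"type":"number"}},"required":["moves"]}

```bash
mkdir -p pics; cat > h.py <<'E'
import numpy as np, cv2
from cell import manip, imaging
from scipy.spatial.transform import Rotation as Rn
def shot(name,fn=None):
    s=manip.get_state(); c=imaging.camera(name)
    if name=="wrist":
        M=np.eye(4);M[:3,:3]=Rn.from_quat(s["eef_rot"]).as_matrix();M[:3,3]=s["eef_pos"]
        W=np.linalg.inv(M@np.array(c["mount"])); c["R"]=W[:3,:3];c["t"]=W[:3,3]
    c["R"]=np.array(c["R"]);c["t"]=np.array(c["t"]);c["mtx"]=np.array(c["mtx"])
    if fn: cv2.imwrite("pics/"+fn,cv2.cvtColor(c["pixels"],cv2.COLOR_RGB2BGR))
    np.savez("pics/"+name+".npz",**{k:c[k] for k in("R","t","mtx","pixels")})
    return c
def back(c,uv,z):
    d=c["R"].T@np.linalg.solve(c["mtx"],[uv[0],uv[1],1.]); o=-c["R"].T@c["t"]
    return o+d*(z-o[2])/d[2]
def proj(c,X):
    p=c["mtx"]@(c["R"]@np.array(X)+c["t"]); return p[:2]/p[2]
E
python3 - <<'E'
from h import *
for n in("top","scene"):
    c=shot(n,n+"1.png"); print(n,-c["R"].T@c["t"])
a=cv2.imread("pics/top1.png")
s=manip.get_state();print(s["clock"],s["eef_pos"],s["eef_rot"],s["force"])
cv2.imwrite("pics/top1b.png",cv2.resize(a,(800,600),interpolation=cv2.INTER_CUBIC))
E
```

```text
top [ 0.20159496 -0.02744121  1.46420786]
scene [-0.10584558  0.51935744  0.7030746 ]
0.1 [ 0.24255915 -0.52086964  0.23055661] [ 9.76352196e-01  2.16184544e-01 -1.56223528e-04 -7.79983984e-04] [-0.53502052  0.22129296 -0.20337507]
```

View pics/top1b.png

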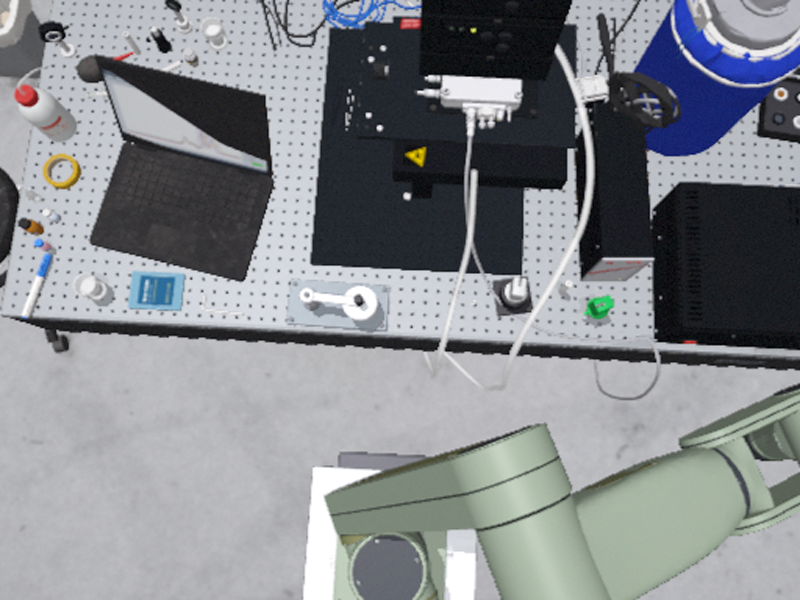

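View pics/scene1.png

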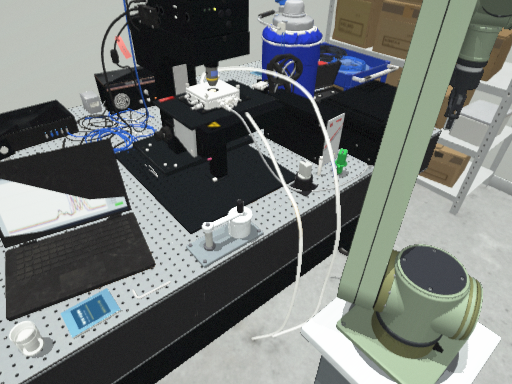

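The top view (800 px scale) shows the hinge near (307,296), the knob near (362,299), the spindle in its stand near (513,292) and the green look-alike at (600,307). White hoses pass near the stand. Next I'll zoom in.

```bash
python3 - <<'E'
from h import *
c=dict(np.load("pics/top.npz")); f=512/800
for n,u,z in [("hinge",(307,295),.09),("knob",(362,299),.122),("stand",(515,296),.048),("head",(516,289),.099),("green",(600,306),.1),("post",(566,287),.07),("plate l",(289,280),.01)]:
    print(n,back(c,(u[0]*f,u[1]*f),z).round(3))
a=cv2.imread("pics/top1.png")[165:230,180:410]
b=cv2.imread("pics/scene1.png")[140:270,180:360]
a=cv2.resize(a,(796,225),interpolation=cv2.INTER_CUBIC);b=cv2.resize(b,(520,375),interpolation=cv2.INTER_CUBIC)
o=np.zeros((600,800,3),np.uint8);o[:225,:796]=a;o[225:,:520]=b
cv2.imwrite("pics/z1.png",o)
E
```

```text
hinge [0.465 0.182 0.09 ]
knob [0.457 0.076 0.122]
stand [ 0.493 -0.215  0.048]
head [ 0.496 -0.21   0.099]
green [ 0.472 -0.368  0.1  ]
post [ 0.512 -0.31   0.07 ]
plate l [0.509 0.233 0.01 ]
```

View pics/z1.png

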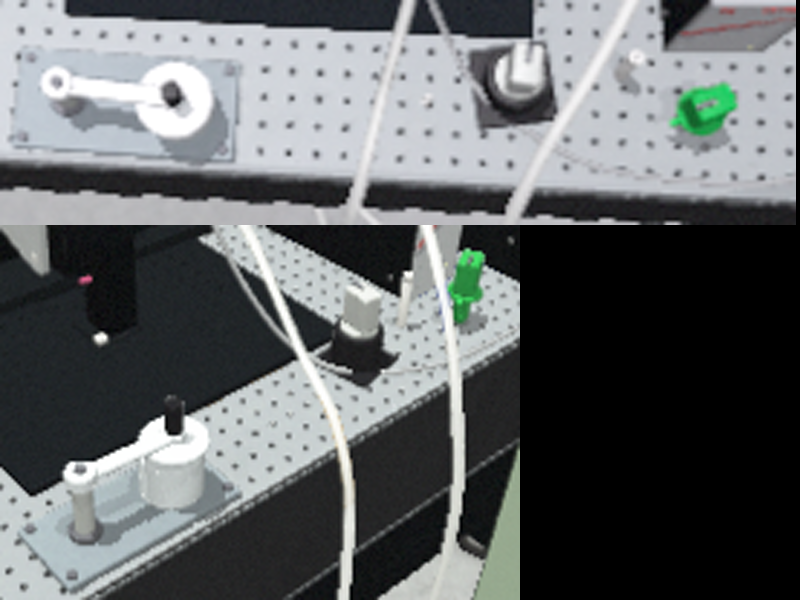

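```bash
python3 - <<'E'
from h import *
T=dict(np.load("pics/top.npz"));S=dict(np.load("pics/scene.npz")); f=512/800
for n,us in [("L",[(473,172),(467,230),(457,290),(447,335)]),("R",[(588,180),(580,225),(545,290),(520,340)])]:
  for u in us:
    print(n,u,[(z,*back(T,(u[0]*f,u[1]*f),z)[:2].round(2),*proj(S,back(T,(u[0]*f,u[1]*f),z)).round(0)) for z in (0,.1,.2,.3,.4,.5,.6)])
c=shot("wrist","w1.png"); m=np.linalg.inv(np.vstack([np.c_[c["R"],c["t"]],[0,0,0,1]])); print(m.round(3),c["mtx"])
E
```

```text
L (473, 172) [(0, np.float64(0.76), np.float64(-0.13), np.float64(234.0), np.float64(163.0)), (0.1, np.float64(0.72), np.float64(-0.12), np.float64(238.0), np.float64(143.0)), (0.2, np.float64(0.69), np.float64(-0.11), np.float64(244.0), np.float64(121.0)), (0.3, np.float64(0.65), np.float64(-0.11), np.float64(250.0), np.float64(95.0)), (0.4, np.float64(0.61), np.float64(-0.1), np.float64(257.0), np.float64(64.0)), (0.5, np.float64(0.57), np.float64(-0.09), np.float64(267.0), np.float64(26.0)), (0.6, np.float64(0.53), np.float64(-0.09), np.float64(278.0), np.float64(-20.0))]
L (467, 230) [(0, np.float64(0.64), np.float64(-0.12), np.float64(254.0), np.float64(179.0)), (0.1, np.float64(0.61), np.float64(-0.11), np.float64(259.0), np.float64(159.0)), (0.2, np.float64(0.58), np.float64(-0.11), np.float64(265.0), np.float64(135.0)), (0.3, np.float64(0.55), np.float64(-0.1), np.float64(272.0), np.float64(107.0)), (0.4, np.float64(0.52), np.float64(-0.09), np.float64(280.0), np.float64(74.0)), (0.5, np.float64(0.49), np.float64(-0.09), np.float64(289.0), np.float64(34.0)), (0.6, np.float64(
[... 3106 characters left out ...]
), np.float64(331.0), np.float64(175.0)), (0.2, np.float64(0.39), np.float64(-0.21), np.float64(337.0), np.float64(150.0)), (0.3, np.float64(0.37), np.float64(-0.19), np.float64(344.0), np.float64(121.0)), (0.4, np.float64(0.36), np.float64(-0.18), np.float64(352.0), np.float64(86.0)), (0.5, np.float64(0.34), np.float64(-0.16), np.float64(363.0), np.float64(43.0)), (0.6, np.float64(0.33), np.float64(-0.15), np.float64(375.0), np.float64(-9.0))]
[[ 0.423 -0.869 -0.258  0.31 ]
 [-0.906 -0.406 -0.119 -0.49 ]
 [-0.001  0.284 -0.959  0.373]
 [ 0.     0.     0.     1.   ]] [[315.05557122   0.         252.91080531]
 [  0.         315.05557122 197.56922123]
 [  0.           0.           1.        ]]
```

```bash
cat >> h.py <<'E'
def pose():
    s=manip.get_state(); R=Rn.from_quat(s["eef_rot"]).as_matrix()
    return np.array(s["eef_pos"]),np.degrees(np.arctan2(R[1,0],R[0,0])),s
def plan(tgt,yaw,n,p=None,y=None):
    """translate+turn over n equal rows, simulated with rounding"""
    if p is None: p,y,s=pose()
    p=np.array(p,float);tgt=np.array(tgt,float); rows=[]
    for k in range(n):
        d=(tgt-p)/(n-k)*1000; a=np.radians(y)
        r=[round(v,1) for v in(np.cos(a)*d[0]+np.sin(a)*d[1],np.sin(a)*d[0]-np.cos(a)*d[1],-d[2])]
        t=round(-(yaw-y)/(n-k),2)
        p=p+np.array([np.cos(a)*r[0]+np.sin(a)*r[1],np.sin(a)*r[0]-np.cos(a)*r[1],-r[2]])/1000
        y-=t; rows.append(" ".join(f"{v:g}" for v in r+[t]))
    for i in range(0,n,10): print("; ".join(rows[i:i+10]))
    return p,y
E
python3 -c "
from h import *
print(pose()[:2]); plan((.40,-.25,.32),67,14)"
```

```text
(array([ 0.24258559, -0.52093322,  0.23064476]), np.float64(24.96771367956964))
18.4 -12.8 -6.4 -3; 19 -11.8 -6.4 -3; 19.6 -10.8 -6.4 -3; 20.1 -9.8 -6.4 -3; 20.6 -8.7 -6.4 -3; 21.1 -7.6 -6.4 -3; 21.4 -6.5 -6.4 -3; 21.7 -5.4 -6.4 -3; 22 -4.2 -6.4 -3.01; 22.2 -3.1 -6.4 -3
22.3 -1.9 -6.3 -3.01; 22.4 -0.7 -6.4 -3; 22.3 0.5 -6.3 -3.01; 22.3 1.6 -6.4 -3
```

Emit:
arm_command(moves="18 -13 -6.5 -3; 19 -12 -6.5 -3; 20 -11 -6.5 -3; 20 -10 -6.5 -3; 21 -9 -6.5 -3; 21 -7.5 -6.5 -3; 21 -6.5 -6.5 -3; 22 -5.5 -6.5 -3; 22 -4 -6.5 -3; 22 -3 -6.5 -3")

```text
clock: 0.98
eef_pos: [0.355, -0.3258, 0.2964]
eef_rot: [0.887, 0.463, -0.0, -0.0]
force: [1.0, 0.3, -0.3]
gripper_width: 0.0856
grip_force: 0.0
```

Emit:
arm_command(moves="22 -2 -6 -3; 22 -1 -6 -3; 22 0.5 -6 -3; 22 1.5 -6 -3; 0 0 0 0; 0 0 0 0")

```text
clock: 1.48
eef_pos: [0.3989, -0.25, 0.3204]
eef_rot: [0.834, 0.552, -0.0, 0.0]
force: [0.3, -0.3, 0.5]
gripper_width: 0.0853
grip_force: 0.0
```

```bash
python3 -c "
from h import *
print(pose()[:2]); c=shot('wrist','w2.png'); print(proj(c,(.495,-.21,.099)))"
```

```text
(array([ 0.3989107 , -0.2500221 ,  0.32038958]), np.float64(67.05744286427542))
[317.88329663 103.25480202]
```

View pics/w2.png

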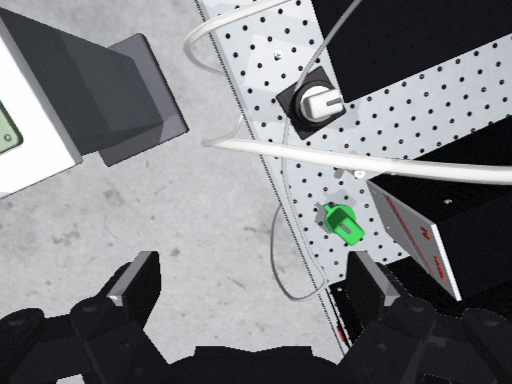

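```bash
python3 -c "
from h import *
plan((.45,.02,.25),110,14)
a=cv2.imread('pics/w2.png')[60:150,260:380];cv2.imwrite('pics/z2.png',cv2.resize(a,(720,540),interpolation=cv2.INTER_CUBIC))"
```

```text
19.2 -4.2 5 -3.07; 19.4 -3.1 5 -3.07; 19.6 -2.1 5 -3.07; 19.6 -1 5 -3.07; 19.7 0 5 -3.07; 19.6 1.1 5 -3.07; 19.6 2.1 5 -3.07; 19.4 3.2 5 -3.08; 19.2 4.2 5 -3.07; 19 5.2 5 -3.08
18.7 6.2 5 -3.07; 18.3 7.2 5 -3.08; 17.9 8.2 5 -3.07; 17.4 9.2 5 -3.08
```

View pics/z2.png

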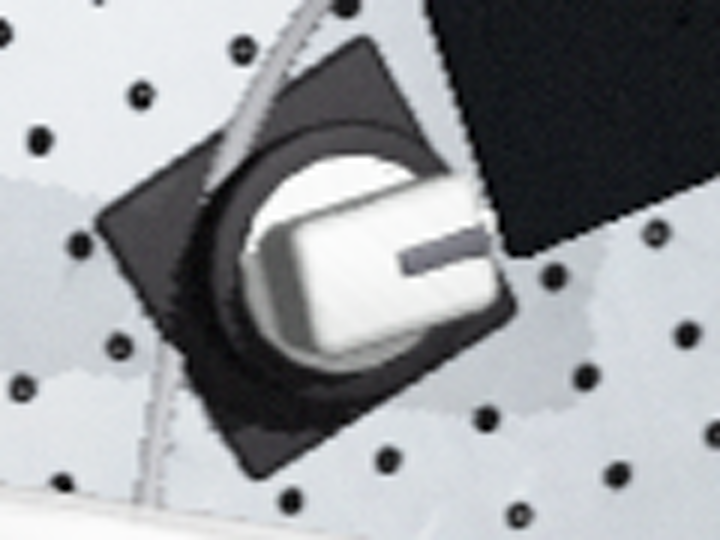

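The view shows the spindle head top with corners at about crop (295,230), (470,175), (500,300) and (325,350). The rib points right and slightly up, which gives the key direction.

```bash
python3 -c "
from h import *
c=dict(np.load('pics/wrist.npz'))
P=[back(c,(260+u/6,60+v/6),.099) for u,v in((295,230),(470,175),(500,300),(325,350))]
print(np.round(P,3),np.mean(P,0)); P=np.array(P)
d=P[1]+P[2]-P[0]-P[3];print(np.linalg.norm(P[1]-P[0]),np.linalg.norm(P[2]-P[1]),np.degrees(np.arctan2(d[1],d[0])))
r=[back(c,(260+u/6,60+v/6),.099) for u,v in((400,262),(490,237))];d=r[1]-r[0];print(np.degrees(np.arctan2(d[1],d[0])))
"
```

```text
[[ 0.488 -0.201  0.099]
 [ 0.521 -0.205  0.099]
 [ 0.519 -0.228  0.099]
 [ 0.486 -0.224  0.099]] [ 0.50320325 -0.21439867  0.099     ]
0.032783637559607726 0.023089182061722707 -6.580705641646137
-7.744895177597202
```

Emit:
arm_command(moves="19 -4 5 -3; 19.5 -3 5 -3; 19.5 -2 5 -3; 19.5 -1 5 -3; 19.5 0 5 -3; 19.5 1 5 -3; 19.5 2 5 -3; 19.5 3 5 -3; 19 4 5 -3; 19 5 5 -3")

```text
clock: 2.37
eef_pos: [0.4357, -0.0587, 0.2695]
eef_rot: [0.663, 0.749, -0.001, -0.0]
force: [-0.1, -0.6, 0.7]
gripper_width: 0.0853
grip_force: 0.0
```

Emit:
arm_command(moves="18.5 6 5 -3; 18.5 7 5 -3; 18 8 5 -3; 17.5 9 5 -4; 0 0 0 0; 0 0 0 0")

```text
clock: 2.87
eef_pos: [0.4508, 0.0182, 0.2496]
eef_rot: [0.574, 0.819, -0.001, -0.0]
force: [1.4, -0.2, -0.8]
gripper_width: 0.0855
grip_force: 0.0
```

```bash
python3 -c "
from h import *
print(pose()[:2]); c=shot('wrist','w3.png'); print(proj(c,(.457,.076,.122)))"
```

```text
(array([0.45076557, 0.01817106, 0.24959933]), np.float64(109.93113727427948))
[281.86282678 129.31485378]
```

View pics/w3.png

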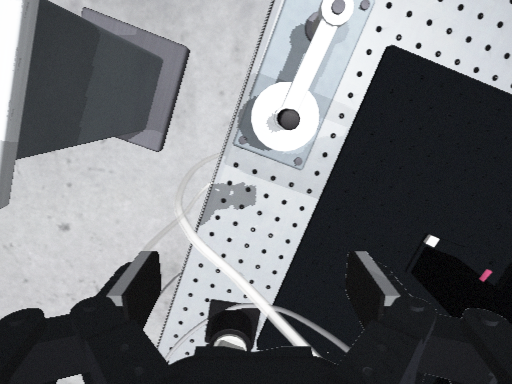

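```bash
python3 -c "
from h import *
c=dict(np.load('pics/wrist.npz'))
k=back(c,(290,119),.122);h=back(c,(338,7),.095);print(k,h,np.hypot(*(k-h)[:2]),back(c,(285,116),.079))
plan((k[0],k[1],.2),135,6)
print();plan((k[0],k[1],.094),135,5,(k[0],k[1],.2),135)"
```

```text
[0.46027892 0.08613184 0.122     ] [0.4673189  0.18371908 0.095     ] 0.09784084584564252 [0.45992936 0.08693346 0.079     ]
10.2 5.4 8.3 -4.19; 9.8 6.1 8.3 -4.19; 9.3 6.8 8.3 -4.19; 8.8 7.4 8.4 -4.18; 8.2 8 8.3 -4.19; 7.5 8.7 8.4 -4.18

0 0 21.2 0; 0 0 21.2 -0; 0 0 21.2 -0; 0 0 21.2 -0; 0 0 21.2 -0
```

Emit:
arm_command(moves="10 5.5 8 -4.2; 10 6 8 -4.2; 9.5 7 8 -4.2; 9 7.5 8.5 -4.2; 8 8 8.5 -4.2; 7.5 8.5 8.5 -4.2; 0 0 0 0; 0 0 0 0")

```text
clock: 3.58
eef_pos: [0.4603, 0.0862, 0.2008]
eef_rot: [0.383, 0.924, -0.001, -0.0]
force: [-0.4, -0.2, -0.5]
gripper_width: 0.0856
grip_force: 0.0
```

Emit:
arm_command(moves="0 0 21 0; 0 0 21 0; 0 0 21 0; 0 0 21 0; 0 0 20 0; 0 0 0 0")

```text
clock: 4.08
eef_pos: [0.4583, 0.0856, 0.0945]
eef_rot: [0.383, 0.924, -0.002, -0.002]
force: [-1.3, 0.6, -0.5]
gripper_width: 0.0854
grip_force: 0.0
```

Emit:
arm_command(moves="0 0 0 0; 0 0 0 0; 0 0 0 0; 0 0 0 0; 0 0 0 0; 0 0 0 0; 0 0 0 0; 0 0 0 0", claw=0)

```text
clock: 4.75
eef_pos: [0.4604, 0.0862, 0.0977]
eef_rot: [0.381, 0.925, -0.001, 0.001]
force: [-1.6, -4.4, 5.4]
gripper_width: 0.0159
grip_force: 58.4
```

```bash
python3 -c "
from h import *
p,y,s=pose();print(p,y,s['gripper_width'],s['grip_force'],s['force'],s['joints'])
h=np.array((.4673,.1837)); v=p[:2]-h; print(np.hypot(*v),np.degrees(np.arctan2(v[1],v[0])))
a=np.radians(y);R=np.array([[np.cos(a),np.sin(a)],[np.sin(a),-np.cos(a)]])
v=v/np.hypot(*v)*.1;t=np.radians(-6.5);w=np.array([[np.cos(t),-np.sin(t)],[np.sin(t),np.cos(t)]])@v
print((R.T@(w-v))*1000)"
```

```text
[0.46040778 0.08617087 0.09768625] 135.23944480249062 0.01592523495978933 58.4078174829483 [-1.62427536 -4.37755723  5.40663008] [ 0.16212093  0.28951521  1.99315063 -0.00321331  0.8587357  -0.62535568]
0.09777235697536983 -94.04227700383638
[ 8.99930265 -6.89749507]
```

Emit:
arm_command(moves="0 0 -3 0; 9 -6.9 0 6.5; 9 -6.9 0 6.5; 9 -6.9 0 6.5; 9 -6.9 0 6.5; 0 0 0 0")

```text
clock: 5.25
eef_pos: [0.4146, 0.1004, 0.098]
eef_rot: [0.58, 0.814, -0.002, -0.001]
force: [1.7, -2.3, -21.1]
gripper_width: 0.016
grip_force: 60.5
```

```bash
python3 -c "
from h import *
p,y,s=pose();print(p,y,s['gripper_width'],s['grip_force'],s['force'])
h=np.array((.4673,.1837)); v=p[:2]-h; print(np.hypot(*v),np.degrees(np.arctan2(v[1],v[0])))"
```

```text
[0.41458875 0.10038144 0.0980272 ] 109.04178312683618 0.016024968933407466 60.50264239311218 [  1.72400773  -2.34071883 -21.1497699 ]
0.09859238326434744 -122.31937266965762
```

Emit:
arm_command(moves="9 -6.9 2 6.5; 9 -6.9 0 6.5; 9 -6.9 0 6.5; 9 -6.9 0 6.5; 9 -6.9 0 6.5; 0 0 0 0")

```text
clock: 5.75
eef_pos: [0.3774, 0.1409, 0.0978]
eef_rot: [0.784, 0.621, -0.001, -0.0]
force: [-1.5, -6.5, -3.9]
gripper_width: 0.0156
grip_force: 62.4
```

Emit:
arm_command(moves="9 -6.9 0 6.5; 9 -6.9 0 6.5; 9 -6.9 0 6.5; 9 -6.9 0 6.5; 9 -6.9 0 6.5; 0 0 0 0; 0 0 0 0")

```text
clock: 6.33
eef_pos: [0.3676, 0.1954, 0.0978]
eef_rot: [0.925, 0.379, -0.001, 0.0]
force: [-1.9, -4.3, -2.0]
gripper_width: 0.0156
grip_force: 62.5
```

```bash
python3 -c "
from h import *
p,y,s=pose();print(p,y,s['gripper_width'],s['grip_force'],s['force'])
h=np.array((.4673,.1837)); v=p[:2]-h; print(np.hypot(*v),np.degrees(np.arctan2(v[1],v[0])))"
```

```text
[0.36758157 0.19537398 0.09776066] 44.525672407301876 0.015576190630588654 62.52381205558777 [-1.88019526 -4.30921033 -1.96612665]
0.10039944125216897 173.3228110161844
```

Emit:
arm_command(moves="0 0 0 0; 0 0 0 0; 0 0 0 0; 0 0 0 0; 0 0 0 0; 0 0 0 0; 0 0 0 0", claw=1)

```text
clock: 6.92
eef_pos: [0.3681, 0.196, 0.0979]
eef_rot: [0.927, 0.376, 0.0, 0.0]
force: [-0.1, -0.4, 0.3]
gripper_width: 0.0854
grip_force: 0.0
```

Emit:
arm_command(moves="0 0 -20 0; 0 0 -20 0; 0 0 -20 0; 0 0 -20 0; 0 0 -20 0; 0 0 0 0")

```text
clock: 7.42
eef_pos: [0.37, 0.197, 0.2013]
eef_rot: [0.927, 0.376, 0.004, -0.0]
force: [1.2, 0.0, -0.4]
gripper_width: 0.0852
grip_force: 0.0
```

```bash
python3 -c "
from h import *
print(pose()[:2]);plan((.45,.015,.2),85,12)"
```

```text
(array([0.37004536, 0.19704788, 0.20131595]), np.float64(44.1934694703561))
-5.8 15.5 0.1 -3.4; -6.7 15.2 0.1 -3.4; -7.6 14.7 0.1 -3.4; -8.5 14.2 0.1 -3.4; -9.3 13.7 0.1 -3.4; -10.1 13.2 0.1 -3.4; -10.8 12.5 0.1 -3.4; -11.6 11.9 0.1 -3.4; -12.2 11.2 0.1 -3.4; -12.9 10.4 0.1 -3.4
-13.5 9.6 0.2 -3.4; -14 8.8 0.1 -3.41
```

Emit:
arm_command(moves="-6 15.5 0 -3.4; -6.5 15 0 -3.4; -7.5 14.5 0 -3.4; -8.5 14 0 -3.4; -9.5 13.5 0 -3.4; -10 13 0 -3.4; -11 12.5 0 -3.4; -11.5 12 0 -3.4; -12 11 0 -3.4; -13 10.5 0 -3.4")

```text
clock: 8.25
eef_pos: [0.4335, 0.044, 0.1969]
eef_rot: [0.775, 0.632, -0.001, -0.0]
force: [-0.2, 0.1, 0.1]
gripper_width: 0.0855
grip_force: 0.0
```

Emit:
arm_command(moves="-13.5 9.5 0 -3.4; -14 9 0 -3.4; 0 0 0 0; 0 0 0 0")

```text
clock: 8.58
eef_pos: [0.4467, 0.0142, 0.197]
eef_rot: [0.738, 0.674, -0.0, -0.001]
force: [-0.8, 0.5, -0.2]
gripper_width: 0.0853
grip_force: 0.0
```

```bash
python3 -c "
from h import *
print(pose()[:2]); c=shot('wrist','w4.png'); u=proj(c,(.460,.086,.061)); print(u)
x,y=int(u[0]),int(u[1]); x0,y0=max(0,x-66),max(0,y-50);print(x0,y0)
a=cv2.imread('pics/w4.png')[y0:y0+100,x0:x0+133];cv2.imwrite('pics/z4.png',cv2.resize(a,None,fx=6,fy=6,interpolation=cv2.INTER_CUBIC))"
```

```text
(array([0.4467169 , 0.01418675, 0.19699726]), np.float64(84.81783852985247))
[259.58818154 104.67886799]
193 54
```

View pics/z4.png

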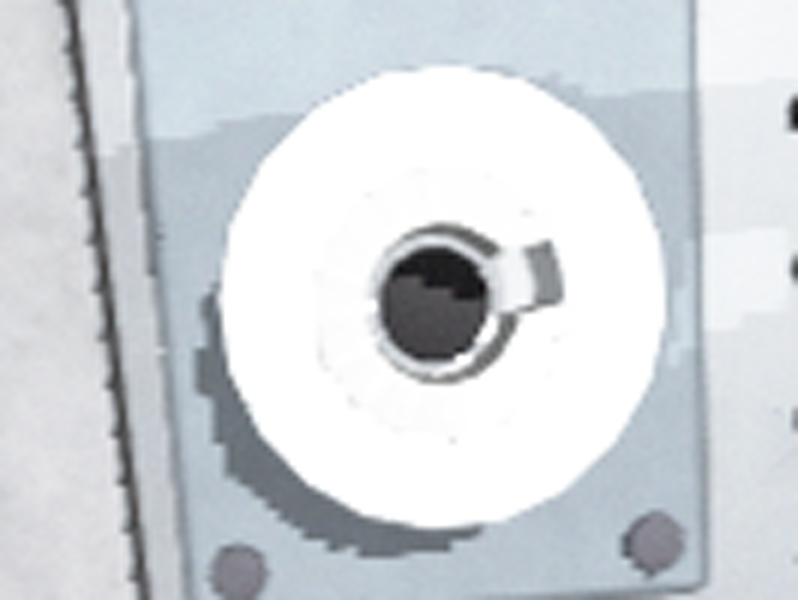

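The hub's outer rim spans crop x 222–666, y 66–527, with the bore centred near (446,302). The keyway points right and slightly up, ending near (557,271).

```bash
python3 -c "
from h import *
c=dict(np.load('pics/wrist.npz'))
B=lambda u,v:back(c,(193+u/6-.4,54+v/6-.4),.061)
o=B(444,296);print(o, B(222,296),B(666,296),B(444,66),B(444,527))
b=B(446,302);print('bore',b)
e=[B(551,240),B(563,302)];print(e)
for q in(o,b):
  d=(e[0]+e[1])/2-q;print(np.hypot(*d[:2]),np.degrees(np.arctan2(d[1],d[0])))
d=e[0]-e[1];print(np.degrees(np.arctan2(d[1],d[0]))-90,np.hypot(*d[:2]))
P=np.array([(.4604,.0862),(.4146,.1004),(.3774,.1409),(.3676,.1954)])
from scipy.optimize import least_squares
print(least_squares(lambda h:np.hypot(*(P-h).T)-.1,[.467,.184]).x)
# bore contour
g=cv2.cvtColor(c['pixels'],cv2.COLOR_RGB2GRAY); m=(g>245).astype(np.uint8)
n,l,s,ce=cv2.connectedComponentsWithStats(m); i=l[54+150//6+3,193+444//6]; print(s[i],ce[i])
ct=max(cv2.findContours((l==i).astype(np.uint8),cv2.RETR_EXTERNAL,cv2.CHAIN_APPROX_NONE)[0],key=len)
E=cv2.fitEllipse(cv2.convexHull(ct));print(E,back(c,E[0],.061))
"
```

```text
[0.4660212 0.0868786 0.061    ] [0.43486991 0.08968457 0.061     ] [0.49716344 0.08407345 0.061     ] [0.46834572 0.11682665 0.061     ] [0.46352602 0.05473203 0.061     ]
bore [0.46623934 0.08604545 0.061     ]
[array([0.48149211, 0.09300996, 0.061     ]), array([0.48266744, 0.08456574, 0.061     ])]
0.016171675754420262 6.78021369087202
0.016076076635300016 9.82207313561841
7.923957005218426 0.008525626397753144
[0.46693658 0.18577675]
[ 230   65   74   77 3723] [266.02632286 102.83749664]
((266.37152099609375, 102.96551513671875), (73.16972351074219, 76.27393341064453), 5.427981376647949) [0.46582684 0.08686995 0.061     ]
```

```bash
python3 -c "
from h import *
plan((.43,-.205,.21),-7,15)"
```

```text
-14.7 0.2 -0.9 6.12; -14.6 1.8 -0.9 6.13; -14.3 3.3 -0.9 6.12; -13.9 4.8 -0.9 6.13; -13.3 6.3 -0.8 6.12; -12.5 7.7 -0.9 6.13; -11.6 9 -0.8 6.12; -10.6 10.1 -0.9 6.13; -9.5 11.2 -0.8 6.12; -8.2 12.2 -0.9 6.13
-6.9 13 -0.8 6.12; -5.4 13.6 -0.9 6.13; -4 14.1 -0.8 6.12; -2.4 14.5 -0.9 6.13; -0.9 14.6 -0.8 6.12
```

Emit:
arm_command(moves="-14.5 0 -1 6.1; -14.5 2 -1 6.1; -14.5 3.5 -1 6.1; -14 5 -1 6.1; -13 6.5 -1 6.1; -12.5 7.5 -1 6.1; -11.5 9 -1 6.1; -10.5 10 -1 6.1; -9.5 11 -1 6.1; -8 12 -1 6.1")

```text
clock: 9.47
eef_pos: [0.4367, -0.1308, 0.2076]
eef_rot: [0.979, 0.205, -0.0, -0.0]
force: [0.3, -0.0, 0.4]
gripper_width: 0.0853
grip_force: 0.0
```

Emit:
arm_command(moves="-7 13 -1 6.1; -5.5 13.5 -1 6.1; -4 14 -1 6.1; -2.5 14.5 -1 6.1; -1 14.5 -1 6.5; 0 0 0 0; 0 0 0 0")

```text
clock: 10.05
eef_pos: [0.4315, -0.2035, 0.2125]
eef_rot: [0.998, -0.06, -0.0, -0.0]
force: [-1.4, 0.1, -0.1]
gripper_width: 0.0854
grip_force: 0.0
```

```bash
python3 -c "
from h import *
print(pose()[:2]); c=shot('wrist','w5.png'); u=proj(c,(.503,-.214,.099)); print(u)
x,y=int(u[0]),int(u[1]); x0,y0=max(0,x-66),max(0,y-50);print(x0,y0)
a=cv2.imread('pics/w5.png')[y0:y0+100,x0:x0+133];cv2.imwrite('pics/z5.png',cv2.resize(a,None,fx=6,fy=6,interpolation=cv2.INTER_CUBIC))"
```

```text
(array([ 0.43151638, -0.20350302,  0.21250228]), np.float64(-6.841510836596218))
[256.56127335 105.9065985 ]
190 55
```

View pics/z5.png

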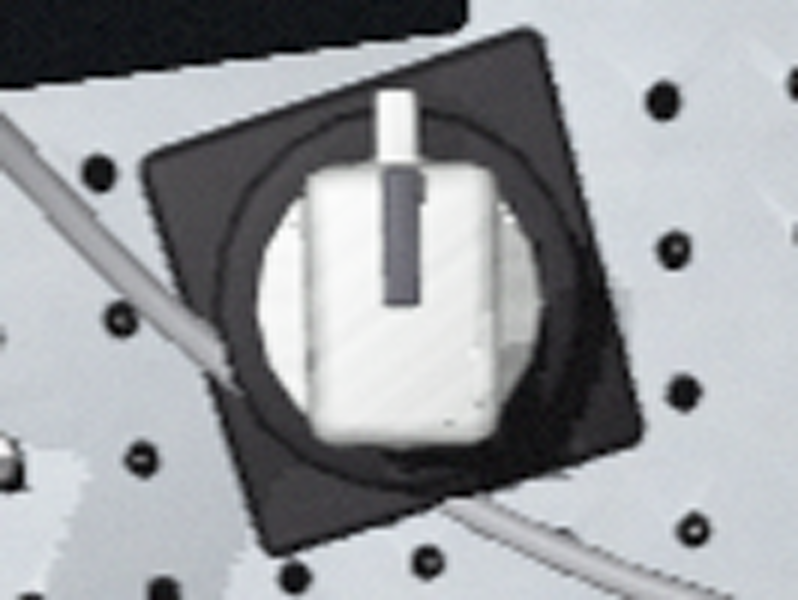

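The spindle head top spans crop x 304–498, y 163–443. The rib points straight up the image, so the tool yaw already matches.

```bash
python3 -c "
from h import *
c=dict(np.load('pics/wrist.npz'))
B=lambda u,v:back(c,(190+u/6-.4,55+v/6-.4),.099)
o=B(401,303);print(o,np.linalg.norm(B(304,303)-B(498,303)),np.linalg.norm(B(401,163)-B(401,443)))
d=B(401,165)-B(403,300);print(np.degrees(np.arctan2(d[1],d[0])))
p,y=plan((o[0],o[1],.16),-7,6);print();plan((o[0],o[1],.068),-7,5,p,y)"
```

```text
[ 0.50361051 -0.21397059  0.099     ] 0.025161970521784465 0.03486132214254297
-5.721483063453574
12.1 0.4 8.8 0.03; 12.2 0.4 8.7 0.03; 12.2 0.3 8.8 0.03; 12.1 0.3 8.7 0.04; 12.2 0.4 8.8 0.03; 12.1 0.3 8.7 0.04

0 0 18.4 -0; 0 0 18.4 -0; 0 0 18.4 -0; 0 0 18.4 -0; 0 0 18.4 -0
```

Emit:
arm_command(moves="12 0.4 9 0; 12 0.4 9 0; 12 0.4 9 0; 12 0.4 9 0; 12 0.3 8.5 0; 12.5 0.3 8.5 0; 0 0 0 0; 0 0 0 0")

```text
clock: 10.77
eef_pos: [0.5033, -0.2143, 0.1592]
eef_rot: [0.998, -0.06, -0.001, -0.0]
force: [-0.4, -0.2, 0.5]
gripper_width: 0.0854
grip_force: 0.0
```

Emit:
arm_command(moves="0 0 15 0; 0 0 15 0; 0 0 15 0; 0 0 15 0; 0 0 15 0; 0 0 10 0; 0 0 6 0; 0 0 0 0; 0 0 0 0")

```text
clock: 11.52
eef_pos: [0.5035, -0.2152, 0.0693]
eef_rot: [0.998, -0.06, 0.0, 0.0]
force: [0.2, 0.2, -0.2]
gripper_width: 0.0855
grip_force: 0.0
```

```bash
python3 -c "
from h import *
p,y,s=pose();print(p,y,s['force'])"
```

```text
[ 0.50352039 -0.21523195  0.06929448] -6.924145671734528 [ 0.16837307  0.20272751 -0.24566513]
```

Adjust 1 mm in y, then close and lift.

Emit:
arm_command(moves="0 -1.2 0 -0.5; 0 0 0 0; 0 0 0 0; 0 0 0 0; 0 0 0 0; 0 0 0 0; 0 0 0 0; 0 0 0 0", claw=0)

```text
clock: 12.18
eef_pos: [0.5036, -0.2141, 0.0693]
eef_rot: [0.998, -0.056, 0.0, 0.0]
force: [-2.0, -1.1, 4.9]
gripper_width: 0.0251
grip_force: 59.4
```

Emit:
arm_command(moves="0 0 -8 0; 0 0 -10 0; 0 0 -10 0; 0 0 -10 0; 0 0 -10 0; 0 0 -10 0; 0 0 -10 0; 0 0 -10 0; 0 0 -10 0; 0 0 0 0")

```text
clock: 13.02
eef_pos: [0.5048, -0.2146, 0.1593]
eef_rot: [0.998, -0.056, 0.002, 0.001]
force: [0.8, 0.4, -2.0]
gripper_width: 0.0254
grip_force: 59.2
```

```bash
python3 -c "
from h import *
p,y,s=pose();print(p,y,s['force'],s['gripper_width'],s['grip_force'])
plan((.466,.0868,.175),8,14)"
```

```text
[ 0.50478531 -0.21456173  0.15934338] -6.4312295117105736 [ 0.82202571  0.43842971 -1.99449998] 0.02543577077750127 59.177250266075134
-5.2 -21.1 -1.1 -1.03; -4.8 -21.2 -1.1 -1.03; -4.4 -21.2 -1.1 -1.03; -4 -21.3 -1.1 -1.03; -3.6 -21.4 -1.1 -1.03; -3.3 -21.5 -1.1 -1.03; -2.9 -21.5 -1.1 -1.03; -2.5 -21.6 -1.1 -1.03; -2.1 -21.6 -1.1 -1.03; -1.7 -21.6 -1.2 -1.03
-1.3 -21.7 -1.1 -1.03; -0.9 -21.7 -1.2 -1.03; -0.5 -21.7 -1.1 -1.04; -0.1 -21.6 -1.2 -1.03
```

Emit:
arm_command(moves="-5 -21 -1.5 -1; -5 -21 -1.5 -1; -4.5 -21 -1 -1; -4 -21.5 -1 -1; -3.5 -21.5 -1 -1; -3.5 -21.5 -1 -1; -3 -21.5 -1 -1; -2.5 -21.5 -1 -1; -2 -21.5 -1 -1; -1.5 -21.5 -1 -1")

```text
clock: 13.85
eef_pos: [0.4757, 0.0019, 0.1676]
eef_rot: [1.0, 0.032, -0.0, 0.0]
force: [0.4, -0.2, -1.5]
gripper_width: 0.0248
grip_force: 59.4
```

Emit:
arm_command(moves="-1.5 -21.5 -1 -1; -1 -21.5 -1 -1; -0.5 -21.5 -1 -1; 0 -21.5 -1 -1; 0 0 0 0; 0 0 0 0; 0 0 0 0")

```text
clock: 14.43
eef_pos: [0.4655, 0.086, 0.1716]
eef_rot: [0.998, 0.066, -0.0, 0.0]
force: [-0.1, 0.3, -1.4]
gripper_width: 0.0253
grip_force: 59.7
```

```bash
python3 -c "
from h import *
p,y,s=pose();print(p,y,s['force'],s['gripper_width'],s['grip_force'])
plan((.466,.0868,.130),8,4)
c=shot('wrist','w6.png');print(proj(c,(p[0],p[1],p[2]+.03)))
S=shot('scene','s6.png');u=proj(S,(.466,.0868,.08)).astype(int);print(u)
a=cv2.imread('pics/s6.png')[u[1]-75:u[1]+45,u[0]-60:u[0]+60];a=cv2.resize(a,(480,480),interpolation=cv2.INTER_CUBIC)
b=cv2.imread('pics/w6.png')[144:384,96:416]
o=np.zeros((480,800,3),np.uint8);o[:,:480]=a;o[:240,480:]=b;cv2.imwrite('pics/z6.png',o)"
```

```text
[0.46545704 0.08598167 0.17158868] 7.584479260754385 [-0.1005373   0.27957671 -1.43702696] 0.025333418741447317 59.73414659500122
0.2 -0.2 10.4 -0.1; 0.1 -0.2 10.4 -0.11; 0.2 -0.2 10.4 -0.1; 0.1 -0.1 10.4 -0.11
[254.11845145 293.01012441]
[236 211]
```

View pics/z6.png

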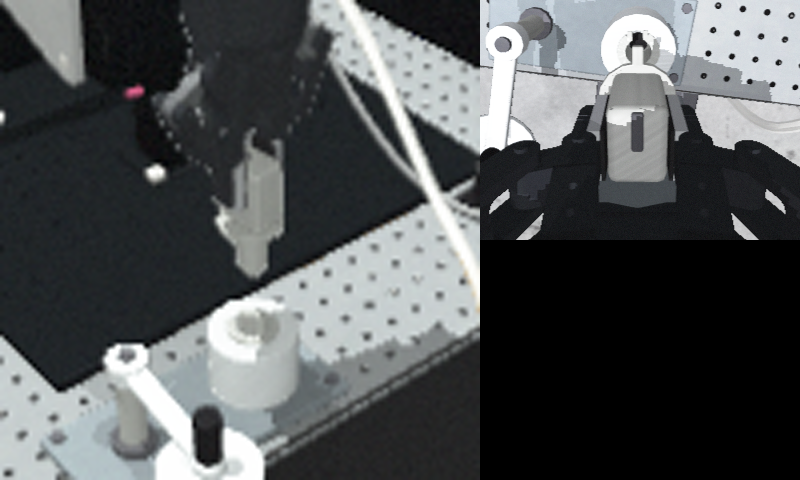

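The scene view shows the guard clear and the spindle above the hub. In the wrist view the lug lines up with the keyway at column 638. Now I'll lower it and watch the forces.

Emit:
arm_command(moves="0.5 -0.8 10 -0.4; 0 0 10 0; 0 0 10 0; 0 0 8 0; 0 0 5 0; 0 0 5 0; 0 0 0 0; 0 0 0 0")

```text
clock: 15.2
eef_pos: [0.4661, 0.0871, 0.1237]
eef_rot: [0.998, 0.069, -0.0, 0.0]
force: [-0.4, -0.5, -1.6]
gripper_width: 0.0253
grip_force: 59.7
```

```bash
python3 -c "
from h import *
p,y,s=pose();print(p,y,s['force'],s['wrist_torque'],s['gripper_width'],s['grip_force'])"
```

```text
[0.46607637 0.08709007 0.12368954] 7.962896846450168 [-0.4358184  -0.51667018 -1.56126938] [0.03618424 0.01731851 0.01878857] 0.025317671245729544 59.68059182167053
```

Emit:
arm_command(moves="0 0 3 0; 0 0 3 0; 0 0 3 0; 0 0 3 0; 0 0 0 0; 0 0 0 0")

```text
clock: 15.7
eef_pos: [0.4661, 0.0867, 0.1115]
eef_rot: [0.998, 0.07, 0.0, 0.001]
force: [0.4, -3.1, -4.5]
gripper_width: 0.0249
grip_force: 59.5
```

```bash
python3 -c "
from h import *
p,y,s=pose();print(p,y,s['force'],s['wrist_torque'],s['gripper_width'],s['grip_force'])"
```

```text
[0.46609623 0.08670006 0.11146738] 7.9964603421483815 [ 0.38091836 -3.06496833 -4.54410663] [-0.71683159 -0.25778725  0.0509225 ] 0.024907347885627335 59.48621213436127
```

Emit:
arm_command(moves="0 0.8 0 0; 0 0 2 0; 0 0 2 0; 0 0 2 0; 0 0 0 0; 0 0 0 0")

```text
clock: 16.2
eef_pos: [0.466, 0.0864, 0.1056]
eef_rot: [0.998, 0.069, -0.0, -0.0]
force: [0.9, -0.5, -3.2]
gripper_width: 0.0252
grip_force: 59.8
```

```bash
python3 -c "
from h import *
p,y,s=pose();print(p,y,s['force'],s['wrist_torque'],s['gripper_width'],s['grip_force'])"
```

```text
[0.46603826 0.08640734 0.10559733] 7.966444425173959 [ 0.88272334 -0.45269399 -3.15711192] [-0.25461566 -0.10669617  0.00461914] 0.025212567571213016 59.81193244457245
```

The TCP is below the 0.108 key-rest height with low force, so the key has entered. I'll keep going down.

Emit:
arm_command(moves="0 0.3 2 0; 0 0 2 0; 0 0 2 0; 0 0 2 0; 0 0 2 0; 0 0 0 0; 0 0 0 0")

```text
clock: 16.78
eef_pos: [0.466, 0.0861, 0.0956]
eef_rot: [0.998, 0.069, -0.0, 0.0]
force: [-1.0, -0.7, -1.4]
gripper_width: 0.0249
grip_force: 59.8
```

```bash
python3 -c "
from h import *
p,y,s=pose();print(p,y,s['force'],s['wrist_torque'],s['gripper_width'],s['grip_force'])"
```

```text
[0.46604298 0.08606231 0.09560912] 7.966067274019261 [-0.99192009 -0.69455006 -1.38629751] [ 0.02074575  0.0297459  -0.01537014] 0.024918684119006655 59.829742312431335
```

Emit:
arm_command(moves="0 0 2 0; 0 0 2 0; 0 0 2 0; 0 0 2 0; 0 0 1.5 0; 0 0 1.5 0; 0 0 0 0; 0 0 0 0")

```text
clock: 17.45
eef_pos: [0.4663, 0.0861, 0.0851]
eef_rot: [0.998, 0.069, 0.0, 0.0]
force: [-1.3, -0.1, 4.2]
gripper_width: 0.0249
grip_force: 60.7
```

Emit:
arm_command(moves="0 0 1 0; 0 0 1 0; 0 0 1 0; 0 0 0 0; 0 0 0 0")

```text
clock: 17.87
eef_pos: [0.4664, 0.0861, 0.0823]
eef_rot: [0.998, 0.07, 0.0, 0.0]
force: [-2.6, -0.3, 7.5]
gripper_width: 0.0251
grip_force: 61.0
```

```bash
python3 -c "
from h import *
p,y,s=pose();print(p,y,s['force'],s['wrist_torque'],s['gripper_width'],s['grip_force'])"
```

```text
[0.46635561 0.08606913 0.08227222] 7.972643728786471 [-2.61817383 -0.34417567  7.51127684] [-0.05580961  0.3678438   0.00447968] 0.02510820061993498 61.04077219963074
```

Emit:
arm_command(moves="0 0 0.7 0; 0 0 0.6 0; 0 0 0 0; 0 0 0 0; 0 0 0 0")

```text
clock: 18.28
eef_pos: [0.4664, 0.0861, 0.0822]
eef_rot: [0.998, 0.07, 0.001, 0.0]
force: [-5.2, -1.1, 18.1]
gripper_width: 0.0251
grip_force: 62.7
```

Emit:
arm_command(moves="-0.4 0 0 0; 0 0 0 0; 0 0 0 0; 0 0 0 0; 0 0 0 0; 0 0 0 0; 0 0 0 0; 0 0 0 0")

```text
clock: 18.95
eef_pos: [0.4664, 0.0861, 0.0822]
eef_rot: [0.998, 0.069, 0.001, -0.0]
force: [-3.8, -0.9, 16.8]
gripper_width: 0.0255
grip_force: 62.6
```

```bash
python3 -c "
from h import *
p,y,s=pose();print(p,y,s['force'],s['wrist_torque'],s['grip_force'])
S=shot('scene','s7.png');c=shot('wrist','w7.png');u=proj(S,(.466,.0868,.08)).astype(int)
a=cv2.imread('pics/s7.png')[u[1]-60:u[1]+60,u[0]-60:u[0]+60];a=cv2.resize(a,(480,480),interpolation=cv2.INTER_CUBIC)
b=cv2.imread('pics/w7.png')[144:384,96:416]
o=np.zeros((480,800,3),np.uint8);o[:,:480]=a;o[:240,480:]=b;cv2.imwrite('pics/z7.png',o)"
```

```text
[0.46636613 0.08606591 0.08221098] 7.970253392517627 [-3.84561275 -0.89140703 16.82260372] [-0.10318992  0.81247968  0.03095676] 62.5577437877655
```

View pics/z7.png

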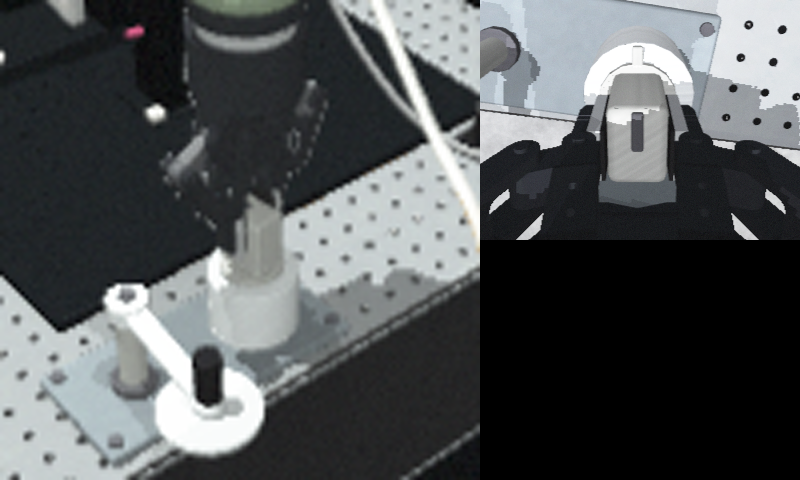

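The flange is flush on the hub, the guard is clear, and the gripper is holding the spindle down with about 17 N.

```bash
python3 -c "
from cell import manip
print(manip.sign_off())"
```

```text
the job is handed in; nothing more can be done
None
```

The job is handed in: the guard is swung about 92° clear, and the spindle is keyed and pressed home with its flange flush on the hub, still gripped and held down with about 17 N.

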